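# Shim the rocking bench scale

## Task

The bench scale rocks because the foot at its front left corner, at the console end nearest the wedge, has lost its rubber pad and ends in a short bare steel stud. Picking nothing up, push the wedge shim along the table, thin edge first, under that stud until the wedge is snug and the scale no longer rocks: all four corners carry weight and no other foot is jacked off the table. Leave the scale where it stands, leave the other things alone, and finish clear of everything.

Things in the scene. Friction and masses are not known exactly. Their poses are not given: they have to be found in the camera images.
- scale: Electronic bench scale, loose, about 2.6 kg: white base 250 mm (x) by 220 mm (y), sloped console with display on its -x side (towards the robot), metal pan on top. Origin: its centre at table level when level; y to its left, z up. Underside of the base 16 mm over the table. At the start it leans 0.04 rad down towards the stud, rocking about the line far left foot - near right foot.
- pan (a point): Centre of the top of the scale's weighing pan (186 x 216 mm), 31 mm behind the scale's centre, 60 mm over the table when level. Once the wedge has lifted the stud about 5 mm all four corners carry weight; driven some 10 mm too far, the far left and near right feet come off the table and the scale begins to slide along with the wedge.
- stud: Bare steel foot at the scale's near left corner (-95, 85 mm in the scale's x, y), 25 mm inside the left side and 30 mm inside the console front of the base; slightly domed end 18 mm across. Origin: its lowest point, 6 mm higher than the soles of the other feet when the scale is level; it touches the table at the start.
- foot_far_left: Rounded rubber foot at (95, 85 mm) of the scale, 12 mm radius, gives about 0.5 mm under load. Origin: its lowest point.
- foot_near_right: The same at (-95, -85 mm).
- foot_far_right: The same at (95, -85 mm), diagonally opposite the stud: it hangs about 5 mm above the table at the start.
- wedge: Black hard plastic wedge shim lying flat to the left of the scale, 110 mm long (x), 45 mm wide (y), 60 g. Origin: centre of its underside; its x axis points to the thin edge. It is snug when the stud stands 16 to 22 mm ahead of this centre. It slides free at about 0.5 N, catches and lifts the stud at 1 to 3 N; once snug the push rises by about 1 N per mm, to 5 N and more. Left alone it stays in.
- thin_edge (a point): Middle of the wedge's thin edge (1.5 mm thick), 55 mm ahead of its centre, on the underside. At the start it is 55 to 105 mm short of the stud's centre; the wedge's centre is up to 25 mm out of line, and the wedge is turned up to 0.25 rad from the scale's -y direction. The top slopes evenly, 0.118 mm per mm.
- thick_end (a point): Middle of the wedge's upright thick end face (14.5 mm high, 45 mm wide), 55 mm behind its centre. When the wedge is snug, about 50 mm of this end still shows outside the base.
- bowl: Loose metal mixing bowl, 170 mm across, 75 mm high, bystander. Origin: centre of its underside.
- jar: Loose brown jar with a white lid, 68 mm across, 105 mm high, bystander. Origin: centre of its underside.
- spatula: Loose spatula lying on the table to the right of the scale, bystander.
Mind the look-alikes: they are no part of the job. Leave any green or red look-alike of the wedge alone.

How it is judged:
By the outcome, as a careful person would: the job done as asked, in the order asked, and still so for the second after the job is handed in, with the robot touching nothing.
It also fails if it takes over 48 s, if anything falls off the work surface, if the arm or the gripper's body presses on something with over 40 N, if the wrist force passes 120 N, or if a joint passes its speed limit or range.

## Robot

A 6-joint arm with a two-finger parallel gripper is mounted at the origin on the work surface. World frame = base frame: x ahead of the robot, y to its left, z up, the work surface at z = 0. Lengths are in mm, angles in rad, forces in N, time in s.
With the tool pointing down it reaches from about 325 to 775 mm from the base axis. Payload 5.5 kg.
Tool frame: the origin (TCP) lies at the very end of the fingers, on their centre line; the grasp point (between the pads) lies 19 mm behind it; z points along the fingers, y is the direction in which the jaws open and shut (so a half turn about z gives the same grasp; the last joint's range is limited). The gripper opens to 85 mm and grips with 20 to 120 N. Pads are 22 mm wide; open, the fingers measure 114 mm over their backs; the gripper's body (76 mm by 85 mm) begins 54 mm behind the grasp point. The pads swing forward as they close: fully open they stand 13 mm farther back than shut.
Start: joints at [1.21, 0.091, 1.231, -0, 1.82, -0.057], TCP at [179.493, 572.537, 231.275] pointing down, gripper open.
Joint ranges: [-2.87, 2.87], [-0.86, 2.18], [0.17, 2.46], [-1.51, 4.65], [0.06, 2.69], [-2.65, 2.65]. Speed limits (rad/s): [2.57, 2.57, 3.01, 3.14, 3.14, 3.14].

## Interface

Orientations are given as a rotation vector (axis times angle).
In Python, from workcell import arm gives the robot as it stands.
- The arm moves only by the shell command python3 -m jog 'ROWS' [FORCE]. ROWS is a JSON object of lists of equal length, an entry for each row: "dp": the shift along the tool's x, y, z as a fraction of full scale, a list of three; "twist": the turn, a rotation vector about the tool's x, y, z as a fraction of full scale, a list of three; "claw": the gripper command: -1 is shut, 1 is fully open, values between are in proportion. In form: {"dp": [[tx, ty, tz], ...], "twist": [[wx, wy, wz], ...], "claw": [claw, ...]}. A call has 1 to 10 rows; each row shifts and turns the commanded pose from where the row before left it, along the tool's axes as they then stand; what a row does not reach is not made up. Full scale, the value 1, is 2 cm for a shift and 5 degrees for a turn. A row lasts 1/8 s, in which the tool goes at most 62.5 mm and 10.7 degrees, less where a joint would pass 70% of its speed; a pose out of reach is approached as far as the arm can. A call with a number of a shift or a turn outside -1 to 1 is refused whole. A call with a gripper value outside its range is refused whole. The fingers move at their own pace and stop on an object; FORCE is the grip in N (left out, the last holds). Time passes only in rows, so rows that do not move let the fingers close. It gives the time, the measured TCP pose, the force and the opening at its end, in the units of the state.
- arm.observe(): the state, without advancing time (a new reading comes with each control period).
- arm.snapshot(name): name is "side" or "top"; returns the picture (480x640x3 uint8, red, green, blue); there is no depth.
- arm.camera_model(name): a dict with "vfov" (degrees; the focal length in pixels is half the picture's height over the tangent of half this angle, whatever the lens; pixels are square), "cx", "cy" (the principal point, pixels), "k1" (the pictures are not rectified: a ray, as slopes to the right and down, at radius r is drawn at 1 + k1 r^2 times it, then the intrinsics apply), "extrinsics" (4x4, takes a point from world to camera coordinates). Camera axes: x right, y up, looking along -z (the intrinsics and any distortion apply to the point x, -y, -z); pixel columns grow to the right and rows downward; lengths in mm; the calibration is good to about 2 mm. A picture is of the moment at which its call begins. camera_model takes no time and is no camera call.
- arm.finish_job(): hands the job in, once; it reports no verdict.
Trained networks look in the newest picture that a camera, given by its name, has taken for a name from the list of things; names that differ only in an ending like _2 or _b are one class to them, and where a whole thing is asked for, a point or a joint stands for the part that bears it (a point fixed in the world has none). Each returns a list of dicts, best first, with "score" (0 to 1); they miss things now and then, are a little off and sometimes report something else, mostly with a low value. They report only what shows in the picture. A call takes as long as a camera call. They do not tell look-alikes from the thing itself.
- arm.look_for(camera, query): "extent" ([centre column, centre row, width, height] in pixels, round what is visible of it).
- arm.trace(camera, query): "region" (480x640 bool, what is visible of it) and "extent" ([centre column, centre row, width, height] in pixels, round what is visible of it).
The state is a dict: "clock": time; "joint_pos": joint angles; "dq": joint speeds; "joint_efforts": joint torques, N m; "tool_pos": TCP position; "tcp_rot": TCP orientation; "force": force on the tool from outside, world axes, zero at the start; "torque": the same for the moment, N m; "grip_width": finger opening in mm.
Only numpy, scipy, OpenCV 4.12 (cv2) and the standard library are available. Lean on these libraries where they do the work, as an engineer would, in place of code of your own. Each camera call takes 0.05 s, during which the arm holds its last target. There are 200 camera calls.

## Working session

There is one attempt and no reset: what is moved stays moved. The work goes in short steps, Python scripts to look and compute and a shell command to move; the robot and the scene stay as the last step left them, time stands still between calls to the robot, and variables do not carry over. Pictures are saved under pics/ and viewed, about 8 in all and at most 12, crops included, and the job is handed in when it is done.

```bash
mkdir -p pics
cat > h.py <<'E'
import numpy as np, cv2
from workcell import arm
from scipy.spatial.transform import Rotation as R
def ray(cam,uv):
    m=arm.camera_model(cam);f=240/np.tan(np.radians(m['vfov'])/2)
    d=(np.array(uv,float)-[m['cx'],m['cy']])/f
    u=d.copy()
    for _ in range(30): u=d/(1+m['k1']*(u@u))
    E=np.array(m['extrinsics']);r=E[:3,:3].T@np.array([u[0],-u[1],-1]);o=-E[:3,:3].T@E[:3,3]
    return o,r
def toplane(cam,uv,z=0):
    o,r=ray(cam,uv);return o+r*(z-o[2])/r[2]
def proj(cam,p):
    m=arm.camera_model(cam);f=240/np.tan(np.radians(m['vfov'])/2)
    E=np.array(m['extrinsics']);c=E[:3,:3]@np.array(p,float)+E[:3,3]
    s=np.array([c[0],-c[1]])/-c[2];s=s*(1+m['k1']*(s@s));return s*f+[m['cx'],m['cy']]
def save(cam,name):
    im=arm.snapshot(cam);cv2.imwrite('pics/'+name,im[:,:,::-1]);return im
E
python3 - <<'E'
from h import *
a=save('top','t0.png');b=save('side','s0.png')
for c in('top','side'):
    m=arm.camera_model(c);E=np.array(m['extrinsics']);print(c,m['vfov'],m['k1'],-E[:3,:3].T@E[:3,3])
    for q in('wedge','scale'):
        for d in arm.look_for(c,q):print(c,q,np.round(d['score'],2),np.round(d['extent']))
s=arm.observe();print(s['tool_pos'],s['tcp_rot'],R.from_rotvec(s['tcp_rot']).as_matrix().round(3),s['clock'])
E
```

```text
top 52.25301686798271 -0.07073061393736693 [ 438.73073197   48.05636484 1386.15481677]
top wedge 0.97 [265. 267.  28.  43.]
top wedge 0.82 [308. 184.  39.  23.]
top wedge 0.57 [322. 243.  41.  20.]
top wedge 0.29 [144. 261.  57.  62.]
top scale 0.87 [395. 224.  90.  96.]
side 46.220879162407165 -0.06242056642937777 [ 270.23102834 -944.01546554 1022.52535355]
side wedge 0.97 [291. 264.  25.  32.]
side wedge 0.94 [349. 242.  29.  30.]
side wedge 0.74 [251. 228.  38.  22.]
side wedge 0.39 [337. 318. 128.  96.]
side scale 0.66 [338. 317. 128.  95.]
[179.46078789 572.43502417 230.85517392] [-4.75404254e-01 -3.10525280e+00  1.14046977e-03] [[-0.954  0.299 -0.   ]
 [ 0.299  0.954 -0.001]
 [ 0.    -0.001 -1.   ]] 0.3
```

```bash
python3 -c "
import cv2,numpy as np
cv2.imwrite('pics/ts.png',np.vstack([cv2.imread('pics/t0.png')[:, :],cv2.imread('pics/s0.png')]) [:0+960:1]) if 0 else None"
```

```text
(no output)
```

View pics/t0.png

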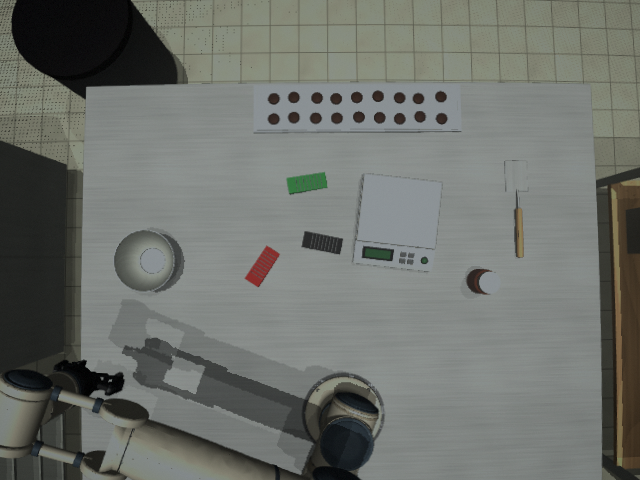

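View pics/s0.png

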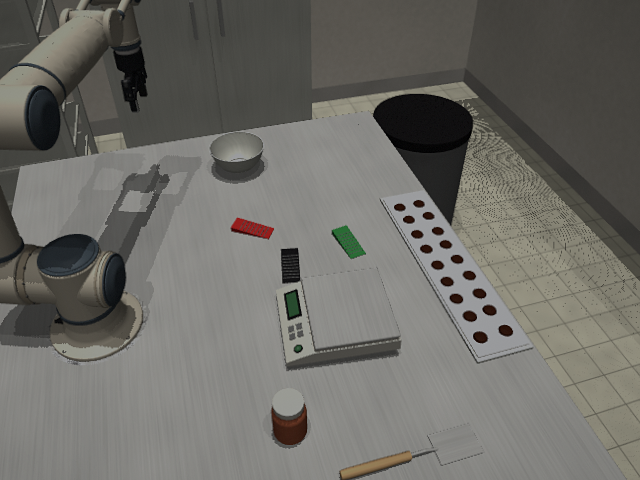

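The black wedge is at top (322,243) and side (291,264). The look-alikes are green at top (307,184) and red at top (263,266). Only the black one fits the description, and it lies to the left of the scale's console end. I'll confirm this in an enlarged crop and measure at the same time.

Run:
```python
from h import *
for c,(x0,y0,w,hh),k in(('top',(290,160,160,120),5),('side',(260,235,160,140),4)):
    im=cv2.imread('pics/%s0.png'%c[0])
    big=cv2.resize(im[y0:y0+hh,x0:x0+w],None,fx=k,fy=k,interpolation=cv2.INTER_CUBIC)
    g=im.max(axis=2)
    # wedge
    cx,cy=(322,243) if c=='top' else (290,265)
    m=np.zeros(g.shape,np.uint8);m[cy-22:cy+20,cx-24:cx+24]=(g[cy-22:cy+20,cx-24:cx+24]<95)
    n,l,st,ce=cv2.connectedComponentsWithStats(m)
    i=1+st[1:,4].argmax();pts=np.argwhere(l==i)[:,::-1].astype(np.float32)
    r=cv2.minAreaRect(pts);box=cv2.boxPoints(r);print(c,'wedge',r,st[i]);print(box.round(1).tolist(),'z0',[toplane(c,b,5)[:2].round(0).tolist() for b in box])
    cv2.polylines(big,[(((box-[x0,y0])+.5)*k).astype(int)],True,(0,0,255),1)
    for d in arm.trace(c,'scale')[:1]:
        cs,_=cv2.findContours(d['region'].astype(np.uint8),0,1);cc=max(cs,key=cv2.contourArea);r=cv2.minAreaRect(cc);box=cv2.boxPoints(r)
        print('scale',d['score'],r,box.round(1).tolist(),[toplane(c,b,30)[:2].round(0).tolist() for b in box])
        cv2.polylines(big,[(((cc-[x0,y0])+.5)*k).astype(int)],True,(255,0,0),1)
    for t in range(0,w,20):cv2.putText(big,str(x0+t),(t*k,8),0,.3,(0,0,255));
    for t in range(0,hh,20):cv2.putText(big,str(y0+t),(0,t*k+4),0,.3,(0,0,255))
    cv2.imwrite('pics/c_%s.png'%c,big)
```

```text
top wedge ((321.94232177734375, 242.28846740722656), (39.22322463989258, 16.277639389038086), 11.309932708740234) [302 231  41  23 636]
[[301.1000061035156, 246.39999389648438], [304.29998779296875, 230.5], [342.79998779296875, 238.1999969482422], [339.6000061035156, 254.10000610351562]] z0 [[468.0, 115.0], [513.0, 106.0], [491.0, -3.0], [446.0, 6.0]]
scale 0.67 ((397.4468994140625, 221.6566162109375), (80.9198989868164, 90.96847534179688), 6.632514476776123) [[352.0, 262.20001220703125], [362.5, 171.8000030517578], [442.8999938964844, 181.10000610351562], [432.3999938964844, 271.5]] [[423.0, -27.0], [675.0, -59.0], [648.0, -285.0], [395.0, -250.0]]
side wedge ((290.5194396972656, 265.811279296875), (35.61800003051758, 19.02537727355957), 86.42366790771484) [281 248  21  36 620]
[[279.8999938964844, 248.60000610351562], [298.8999938964844, 247.39999389648438], [301.1000061035156, 283.0], [282.1000061035156, 284.20001220703125]] z0 [[473.0, 124.0], [522.0, 114.0], [494.0, -12.0], [448.0, -3.0]]
scale 0.76 ((337.4248046875, 315.0115661621094), (86.06437683105469, 118.37653350830078), 81.25383758544922) [[272.3999938964844, 281.5], [389.3999938964844, 263.5], [402.5, 348.5], [285.5, 366.5]] [[423.0, -11.0], [718.0, -33.0], [649.0, -286.0], [395.0, -259.0]]
```

View pics/c_top.png

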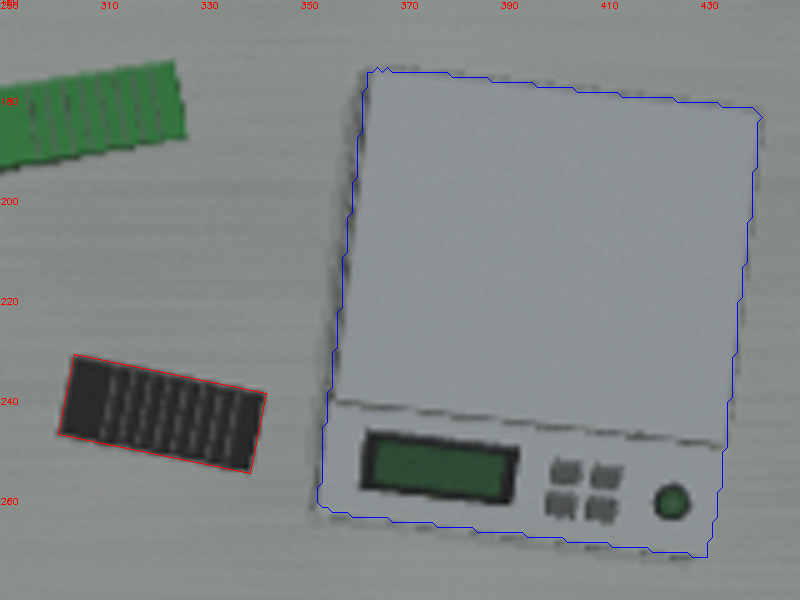

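View pics/c_side.png

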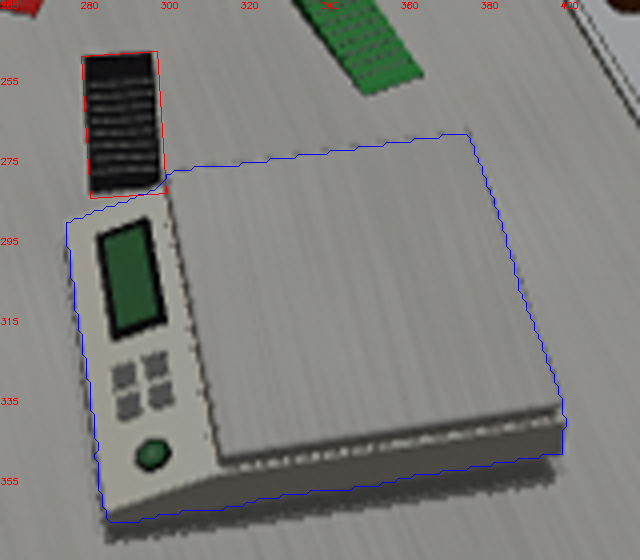

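```bash
cat > fit.py <<'E'
from h import *
from scipy.optimize import least_squares
ax=np.array([95,85,0])/np.hypot(95,85)
def scale_pt(q,p,tilt):
    # negative rotation about diagonal lowers (-95,85)
    v=R.from_rotvec(-ax*tilt).apply(np.array(p,float)); 
    return R.from_euler('z',q[2]).apply(v)+[q[0],q[1],0]
def wpt(q,p): return R.from_euler('z',q[2]).apply(np.array(p,float))+[q[0],q[1],0]
WC=[(-55,-22.5,14.5),(-55,22.5,14.5),(55,22.5,1.5),(55,-22.5,1.5)]
SC=[(-62,108,60),(-62,-108,60),(124,-108,60),(124,108,60)]
def fit(f,obs,q0):
    F=lambda q:np.concatenate([proj(c,f(q,p))-uv for c,p,uv in obs])
    s=least_squares(F,q0,loss='soft_l1');return s.x,F(s.x).reshape(-1,2)
E
python3 - <<'E'
from fit import *
print('stud drop',scale_pt([0,0,0],(-95,85,6),.04))
T=[(356.1,239.5),(434.3,248.7),(441.7,181.7),(362.9,174)];S=[(301.6,277.9),(315,349.6),(400.3,335.6),(376.6,268.1)]
for n,o in(('top',[('top',p,u) for p,u in zip(SC,T)]),('side',[('side',p,u) for p,u in zip(SC,S)])):
    q,r=fit(lambda q,p:scale_pt(q,p,.04),o,[535,-160,-.1]);print(n,q,r.round(1).tolist(),'stud',scale_pt(q,(-95,85,6),.04))
o=[('top',p,u) for p,u in zip(SC,T)]+[('side',p,u) for p,u in zip(SC,S)]
q,r=fit(lambda q,p:scale_pt(q,p,.04),o,[535,-160,-.1]);print('both',q);st=scale_pt(q,(-95,85,6),.04);print('stud',st)
# wedge: grow box corners .5px
def grow(b):
    b=np.array(b);c=b.mean(0);e1=(b[1]-b[0]);e2=b[2]-b[1];e1/=np.linalg.norm(e1);e2/=np.linalg.norm(e2)
    return [x+.5*np.sign((x-c)@e1)*e1+.5*np.sign((x-c)@e2)*e2 for x in b]
# order: thick -yw(x+?) ; wedge x ~ -y world, wedge y ~ +x world
bt=grow([[301.1,246.4],[304.3,230.5],[342.8,238.2],[339.6,254.1]])
bs=grow([[279.9,248.6],[298.9,247.4],[301.1,283.0],[282.1,284.2]])
for n,o in(('top',[('top',p,u) for p,u in zip(WC,bt)]),('side',[('side',p,u) for p,u in zip(WC,bs)])):
    w,r=fit(wpt,o,[480,55,-1.7]);print(n,w,r.round(1).tolist())
w,_=fit(wpt,[('top',p,u) for p,u in zip(WC,bt)]+[('side',p,u) for p,u in zip(WC,bs)],[480,55,-1.7]);print('both',w,'thick',wpt(w,(-55,0,0)),'thin',wpt(w,(55,0,0)))
print('scale -y dir angle',q[2]-np.pi/2,'stud in wedge',R.from_euler('z',-w[2]).apply(st-[w[0],w[1],0]))
E
```

```text
stud drop [-95.09241557  85.10328799   0.92891097]
top [ 5.32520669e+02 -1.52649360e+02 -1.18464222e-01] [[-0.4, 0.9], [0.4, 0.4], [-0.1, -0.3], [0.1, -1.2]] stud [448.15285669 -56.90381517   0.92891097]
side [ 5.35973858e+02 -1.58663069e+02 -1.22993557e-01] [[-1.0, 0.1], [-0.3, -0.2], [0.7, 0.6], [0.4, -0.7]] stud [452.04057287 -62.5363772    0.92891097]
both [ 5.34890647e+02 -1.55830109e+02 -1.21569350e-01]
stud [450.82054333 -59.82305311   0.92891097]
top [479.32335089  55.69073654  -1.77108373] [[0.7, -0.4], [0.4, 0.7], [-0.8, 0.5], [-0.4, -0.8]]
side [483.41726841  51.2505787   -1.77872363] [[1.6, 1.4], [-1.2, 1.7], [-1.1, -0.9], [0.8, -1.2]]
both [481.17150154  54.66523459  -1.76805536] thick [491.95052583 108.59864386   0.        ] thin [470.39247725   0.73182532   0.        ]
scale -y dir angle -1.692365677246072 stud in wedge [118.21631623  -7.32470212   0.92891097]
```

The crop confirms it: the black wedge is at top (322,242), with its plain thick end on the left at column 302 and its thin edge pointing at the scale. Green and red are left alone. The stud is 118 mm ahead of the wedge's centre and 7 mm off its line. My plan is to push the thick end with the fingers slightly parted, at a slight slant.

```bash
python3 -m jog '{"dp":[[-0.98,-0.7,0],[-0.98,-0.7,0],[-0.98,-0.7,0],[-0.98,-0.7,0],[-0.98,-0.7,0],[-0.98,-0.7,0],[-0.98,-0.7,0],[-0.98,-0.7,0],[-0.98,-0.7,0],[-0.98,-0.7,0]],"twist":[[0,0,0],[0,0,0],[0,0,0],[0,0,0],[0,0,0],[0,0,0],[0,0,0],[0,0,0],[0,0,0],[0,0,0]],"claw":[-0.65,-0.65,-0.65,-0.65,-0.65,-0.65,-0.65,-0.65,-0.65,-0.65]}' 20
python3 -m jog '{"dp":[[-0.98,-0.7,0],[-0.98,-0.7,0],[-0.98,-0.7,0],[-0.98,-0.7,0],[-0.98,-0.7,0],[-0.98,-0.7,0],[-0.98,-0.7,0],[-0.98,-0.7,0],[-0.98,-0.7,0],[-0.98,-0.7,0]],"twist":[[0,0,0],[0,0,0],[0,0,0],[0,0,0],[0,0,0],[0,0,0],[0,0,0],[0,0,0],[0,0,0],[0,0,0]],"claw":[-0.65,-0.65,-0.65,-0.65,-0.65,-0.65,-0.65,-0.65,-0.65,-0.65]}'
python3 -m jog '{"dp":[[-0.98,-0.7,0],[-0.98,-0.7,0],[0,0,0.5],[0,0,0.5],[0,0,0.5],[0,0,0.5],[0,0,0.5],[0,0,0.5],[0,0,0.5],[0,0,0.5]],"twist":[[0,0,0],[0,0,0],[0,0,1],[0,0,1],[0,0,1],[0,0,1],[0,0,1],[0,0,1],[0,0,1],[0,0,1]],"claw":[-0.65,-0.65,-0.65,-0.65,-0.65,-0.65,-0.65,-0.65,-0.65,-0.65]}'
```

```text
clock: 1.65
tool_pos: [325.3, 379.0, 231.5]
tcp_rot: [0.476, 3.105, 0.001]
force: [-0.1, -0.3, 0.8]
grip_width: 15.2
clock: 2.9
tool_pos: [470.2, 186.7, 231.5]
tcp_rot: [0.476, 3.105, 0.0]
force: [-0.7, -0.2, -0.1]
grip_width: 14.8
clock: 4.15
tool_pos: [498.7, 148.9, 151.1]
tcp_rot: [1.514, 2.753, 0.0]
force: [-0.1, -0.1, -0.0]
grip_width: 15.2
```

```bash
python3 -m jog '{"dp":[[0,0,0.8],[0,0,0.8],[0,0,0.8],[0,0,0.8],[0,0,0.8],[0,0,0.8],[0,0,0.8],[0,0,0.8],[0,0,0.8],[0,0,0.1]],"twist":[[0,0,0.98],[0,0,0.98],[0,0,0.98],[0,0,0.98],[0,0,0.98],[0,0,0.98],[0,0,0.98],[0,0,0.98],[0,0,0.98],[0,0,0]],"claw":[-0.65,-0.65,-0.65,-0.65,-0.65,-0.65,-0.65,-0.65,-0.65,-0.65]}'
python3 - <<'E'
from h import *
a=save('top','t1.png');b=save('side','s1.png')
s=arm.observe();print(s['tool_pos'],R.from_rotvec(s['tcp_rot']).as_matrix().round(3),s['force'],s['clock'])
A=cv2.resize(a[190:290,270:390],None,fx=4,fy=4,interpolation=2);B=cv2.resize(b[200:300,250:330],None,fx=4,fy=4,interpolation=2)
for c,I,o in(('top',A,(270,190)),('side',B,(250,200))):
    for z in (5,):
        u=proj(c,[*s['tool_pos'][:2],z]);cv2.circle(I,tuple(int(v) for v in (u-o+.5)*4),3,(255,0,0),-1)
cv2.imwrite('pics/ab1.png',np.hstack([A,B])[:,:,::-1])
E
```

```text
clock: 5.4
tool_pos: [497.8, 148.9, 4.1]
tcp_rot: [-2.432, -1.987, 0.003]
force: [0.3, 0.0, 0.6]
grip_width: 15.1
[498.79882994 149.24865242   5.52188933] [[ 0.198  0.98   0.   ]
 [ 0.98  -0.198 -0.   ]
 [-0.     0.    -1.   ]] [-1.08726388  0.6293771   0.66567652] 5.5
```

View pics/ab1.png

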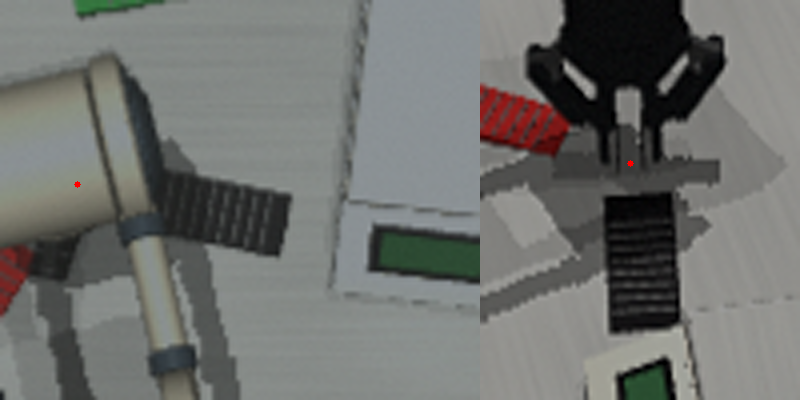

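The view shows the fingers about 32 mm behind the thick end: side crop (632,160), with the wedge's thick end at (640,195). They sit about 5 mm off the wedge's centre line, so I'll correct that and then push 55 mm or so.

```bash
python3 -m jog '{"dp":[[-0.35,0.1,0],[-0.35,0.1,0],[-0.35,0.1,0],[-0.35,0,0],[-0.25,-0.018,0],[-0.25,-0.018,0],[-0.25,-0.018,0],[-0.25,-0.018,0],[-0.25,-0.018,0],[-0.25,-0.018,0]],"twist":[[0,0,0],[0,0,0],[0,0,0],[0,0,0],[0,0,0],[0,0,0],[0,0,0],[0,0,0],[0,0,0],[0,0,0]],"claw":[-0.65,-0.65,-0.65,-0.65,-0.65,-0.65,-0.65,-0.65,-0.65,-0.65]}'
python3 -m jog '{"dp":[[-0.25,-0.018,0],[-0.25,-0.018,0],[-0.25,-0.018,0],[-0.25,-0.018,0],[-0.25,-0.018,0],[-0.25,-0.018,0]],"twist":[[0,0,0],[0,0,0],[0,0,0],[0,0,0],[0,0,0],[0,0,0]],"claw":[-0.65,-0.65,-0.65,-0.65,-0.65,-0.65]}'
python3 - <<'E'
from h import *
a=save('top','t2.png');b=save('side','s2.png')
s=arm.observe();print(s['tool_pos'],s['force'],s['clock'])
A=cv2.resize(a[190:290,270:390],None,fx=4,fy=4,interpolation=2);B=cv2.resize(b[210:310,250:330],None,fx=4,fy=4,interpolation=2)
cv2.imwrite('pics/ab2.png',np.hstack([A,B])[:,:,::-1])
E
```

```text
clock: 6.75
tool_pos: [490.9, 91.8, 5.3]
tcp_rot: [-2.433, -1.988, -0.0]
force: [0.7, 1.0, 0.5]
grip_width: 14.9
clock: 7.5
tool_pos: [482.9, 63.2, 5.3]
tcp_rot: [-2.432, -1.987, -0.001]
force: [0.3, 2.5, 0.3]
grip_width: 15.2
[482.81891919  62.64744594   5.29251387] [-1.07102485  0.16923928  0.06807342] 7.6
```

View pics/ab2.png

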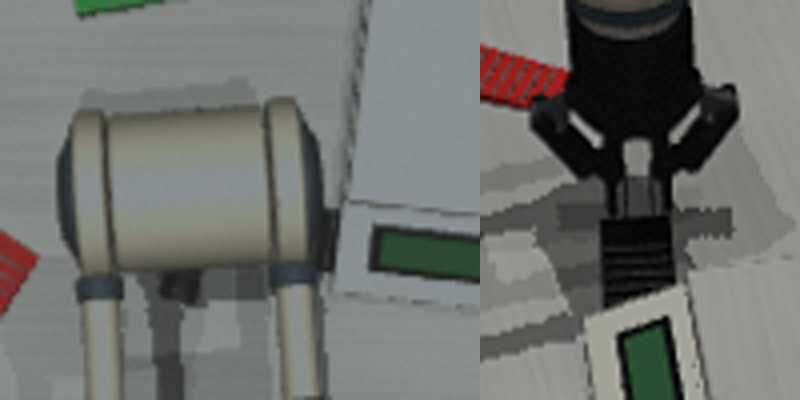

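Fingers are seated on the thick end, side crop (602..672, 217), and the wedge is sliding in line under the base's edge. Next I'll work out the remaining distance in the side camera's frame.

Run:
```python
from h import *
l=toplane('side',(280,263.5),14.5);r=toplane('side',(297.5,264),14.5);print(l,r)
t=(l+r)/2; yaw=-1.775
for nm,st in(('side',(452.04,-62.54)),('both',(450.8,-59.8))):
    print(nm,'stud in wedge if yaw',[ (y,(R.from_euler('z',-y).apply([st[0]-t[0],st[1]-t[1],0])-[55,0,0])[:2].round(1)) for y in(-1.74,-1.768,-1.8)])
tcp=[482.8,62.6];print('halfdepth',(R.from_euler('z',1.768).apply([t[0]-tcp[0],t[1]-tcp[1],0])))
```

```text
[458.17135864  59.83095484  14.5       ] [500.45244703  45.47375145  14.5       ]
side stud in wedge if yaw [(-1.74, array([63.1, -7.5])), (-1.768, array([63.3, -4.2])), (-1.8, array([63.4, -0.4]))]
both stud in wedge if yaw [(-1.74, array([60.6, -9.2])), (-1.768, array([60.9, -5.9])), (-1.8, array([61. , -2.2]))]
halfdepth [10.43826025 -1.47146961  0.        ]
```

```bash
python3 -m jog '{"dp":[[-0.2,-0.025,0],[-0.2,-0.025,0],[-0.2,-0.025,0],[-0.2,-0.025,0],[-0.2,-0.02,0],[-0.2,-0.01,0],[-0.1,0,0]],"twist":[[0,0,0],[0,0,0],[0,0,0],[0,0,0],[0,0,0],[0,0,0],[0,0,0]],"claw":[-0.65,-0.65,-0.65,-0.65,-0.65,-0.65,-0.65]}'
python3 -m jog '{"dp":[[-0.1,0,0],[-0.1,0,0],[-0.05,0,0]],"twist":[[0,0,0],[0,0,0],[0,0,0]],"claw":[-0.65,-0.65,-0.65]}'
python3 -m jog '{"dp":[[-0.1,0,0],[-0.05,0,0],[0,0,0]],"twist":[[0,0,0],[0,0,0],[0,0,0]],"claw":[-0.65,-0.65,-0.65]}'
python3 - <<'E'
from h import *
f=[]
for i in range(2):
    b=save('side','s3.png');f.append(arm.observe()['force'])
s=arm.observe();print(s['tool_pos'],np.round(f,2),s['clock'])
cv2.imwrite('pics/b3.png',cv2.resize(b[210:370,250:420],None,fx=3.5,fy=3.5,interpolation=2)[:,:,::-1])
E
```

```text
clock: 8.48
tool_pos: [475.1, 37.9, 5.3]
tcp_rot: [-2.433, -1.987, 0.0]
force: [-0.2, 3.5, 0.3]
grip_width: 15.0
clock: 8.85
tool_pos: [474.2, 33.1, 5.3]
tcp_rot: [-2.433, -1.987, 0.0]
force: [0.7, 2.6, 0.2]
grip_width: 14.9
clock: 9.22
tool_pos: [473.5, 30.1, 5.3]
tcp_rot: [2.433, 1.987, -0.0]
force: [1.1, 2.1, 0.4]
grip_width: 14.6
[473.52764753  30.13802233   5.2556701 ] [[1.08 1.04 1.14]
 [0.53 2.16 1.02]] 9.325
```

View pics/b3.png

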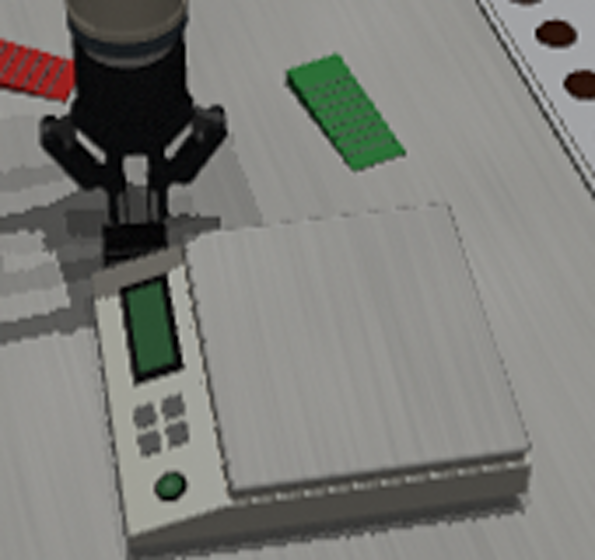

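The wedge is well under and the scale hasn't moved; the stud is about 29 mm ahead of the wedge's centre. I'll continue in small steps and watch the force.

```bash
python3 -m jog '{"dp":[[-0.1,0,0],[-0.1,0,0]],"twist":[[0,0,0],[0,0,0]],"claw":[-0.65,-0.65]}' | grep -E 'tool|force'
python3 -m jog '{"dp":[[-0.05,0,0],[-0.05,0,0]],"twist":[[0,0,0],[0,0,0]],"claw":[-0.65,-0.65]}'| grep -E 'tool|force'
python3 -m jog '{"dp":[[-0.05,0,0]],"twist":[[0,0,0]],"claw":[-0.65]}'| grep -E 'tool|force'
python3 -m jog '{"dp":[[-0.05,0,0]],"twist":[[0,0,0]],"claw":[-0.65]}'| grep -E 'tool|force'
python3 - <<'E'
from h import *
f=[]
for i in range(4):
    b=save('side','s4.png');f.append(arm.observe()['force'])
s=arm.observe();print(s['tool_pos'],np.round(f,1).tolist(),s['clock'])
g0=cv2.imread('pics/s0.png',0);g=cv2.cvtColor(b,cv2.COLOR_RGB2GRAY)
cv2.imwrite('pics/b4.png',np.hstack([cv2.resize(x[250:375,265:410],None,fx=2.7,fy=2.7,interpolation=2) for x in(cv2.imread('pics/s0.png'),b[:,:,::-1])]))
E
```

```text
tool_pos: [472.9, 26.9, 5.3]
force: [2.0, 6.2, 0.8]
tool_pos: [472.6, 25.5, 5.3]
force: [1.8, 8.7, 0.1]
tool_pos: [472.4, 24.9, 5.3]
force: [2.0, 8.9, -0.1]
tool_pos: [472.3, 24.2, 5.4]
force: [2.7, 11.2, 0.1]
[472.25135252  24.12409891   5.33861744] [[1.2, 9.8, 0.6], [1.6, 9.4, 0.5], [1.8, 9.1, -0.5], [1.6, 9.0, -0.3]] 10.275
```

View pics/b4.png

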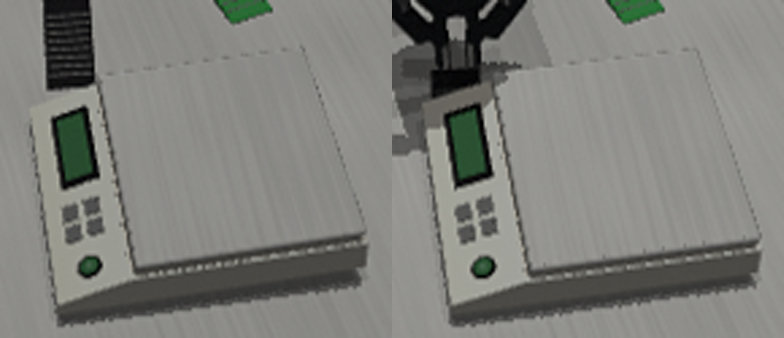

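The push has risen to about 9 N, so the wedge looks snug. The picture shows the scale in place and the tilt largely gone. I'll check numerically how far it tilted or slid by tracking features between the pictures from before and now.

```bash
cat > chk.py <<'E'
import sys
from fit import *
# features in the side picture with scale coordinates found from the first fit
q0=np.array([535.97,-158.66,-.123])
def track(f0,f1,cam):
    g0=cv2.imread(f0,0);g1=cv2.imread(f1,0)
    P=np.float32(PX[cam]).reshape(-1,1,2)
    n,ok,e=cv2.calcOpticalFlowPyrLK(g0,g1,P,None,winSize=(13,13),maxLevel=1)
    b,ok2,_=cv2.calcOpticalFlowPyrLK(g1,g0,n,None,winSize=(13,13),maxLevel=1)
    return P[:,0],(n-P)[:,0],np.abs(b-P).max(axis=(1,2))
PX={'side':[(287,293),(300,318),(289,320),(291,328),(297,335),(298,349),(315,350),(376.5,268.3),(400.3,336),(398,347),(287,365),(360,343)]}
Z={'side':[40,40,40,40,40,40,60,60,60,20,20,60]}
if __name__=='__main__':
    P,d,e=track('pics/s0.png',sys.argv[1],'side')
    S=[]
    for p,z in zip(P,Z['side']):
        w=toplane('side',p,z);v=R.from_euler('z',-q0[2]).apply(w-[q0[0],q0[1],0]);S.append(R.from_rotvec(ax*.04).apply(v))
    for p,s,dd,ee in zip(P,S,d,e):print(p,s[:2].round(),dd.round(2),ee.round(2))
    S=np.array(S)
    def model(u):
        q=q0+[u[1],u[2],u[3]/100]
        return np.array([proj('side',scale_pt(q,s,u[0]))-proj('side',scale_pt(q0,s,.04)) for s in S])
    ok=e<.3
    r=least_squares(lambda u:((model(u)-d)[ok]).ravel(),[.02,0,0,0],loss='soft_l1',f_scale=.15)
    print('tilt,dx,dy,dyaw',r.x[:3].round(3),r.x[3]/100,'res',np.abs(r.fun).max().round(2))
E
python3 chk.py pics/s4.png; echo; python3 chk.py pics/s1.png|tail -1; python3 chk.py pics/s2.png|tail -1; python3 chk.py pics/s3.png|tail -1
```

```text
[287. 293.] [-99.  80.] [-0.12 -1.83] 0.6
[300. 318.] [-79.  -1.] [ 0.46 -0.28] 0.01
[289. 320.] [-105.   -2.] [ 0.5  -0.54] 0.02
[291. 328.] [-103.  -26.] [ 0.51 -0.01] 0.01
[297. 335.] [-93. -47.] [ 0.58 -0.04] 0.01
[298. 349.] [-95. -85.] [0.7  0.36] 0.0
[315. 350.] [ -62. -109.] [1.01 1.04] 0.01
[376.5 268.3] [122. 105.] [0.83 1.3 ] 0.84
[400.3 336. ] [ 124. -102.] [0.42 2.58] 0.02
[398. 347.] [ 123. -100.] [0.24 2.28] 0.44
[287. 365.] [-123. -107.] [0.59 0.28] 0.0
[360. 343.] [  35. -106.] [0.35 1.96] 0.39
tilt,dx,dy,dyaw [-0.008 -0.271  0.412] 0.003312784349583599 res 0.24

tilt,dx,dy,dyaw [ 0.039 -0.04  -0.083] -0.0006413792321076659 res 0.26
[360. 343.] [  35. -106.] [-2.81  0.85] 3.92
tilt,dx,dy,dyaw [ 0.001 -0.036 -0.213] -0.0020557625696757155 res 0.75Traceback (most recent call last):
  File "chk.py", line 24, in <module>
    r=least_squares(lambda u:((model(u)-d)[ok]).ravel(),[.02,0,0,0],loss='soft_l1',f_scale=.15)
    return func(*args, **kwargs)
    result = trf(vector_fun.fun, vector_fun.jac, x0, f0, J0, lb, ub, ftol, xtol,
                 gtol, max_nfev, x_scale, lo
[... 441 characters left out ...]
tleast_1d(self.fun(x))
                         ~~~~~~~~^^^
    return self.f(x, *self.args, **self.kwargs)
           ~~~~~~^^^^^^^^^^^^^^^^^^^^^^^^^^^^^^
  File "chk.py", line 24, in <lambda>
    r=least_squares(lambda u:((model(u)-d)[ok]).ravel(),[.02,0,0,0],loss='soft_l1',f_scale=.15)
                               ~~~~~^^^
  File "chk.py", line 22, in model
    return np.array([proj('side',scale_pt(q,s,u[0]))-proj('side',scale_pt(q0,s,.04)) for s in S])
                                                     ~~~~^^^^^^^^^^^^^^^^^^^^^^^^^^^
  File "h.py", line 14, in proj
    m=arm.camera_model(cam);f=240/np.tan(np.radians(m['vfov'])/2)
ValueError: time passes only in moves, steps and waits
```

Force and tracking agree: the tilt is gone and the scale has shifted less than 0.5 mm. I'll back straight off, rise and swing aside, then check.

```bash
python3 -m jog '{"dp":[[0.2,0,0],[0.5,0,0],[0.5,0,0],[0.8,0,0],[0.8,0,-0.3],[0.8,0,-0.8],[0.8,0,-1],[0.8,0,-1],[0.8,0,-1],[0.8,0,-1]],"twist":[[0,0,0],[0,0,0],[0,0,0],[0,0,0],[0,0,0],[0,0,0],[0,0,0],[0,0,0],[0,0,0],[0,0,0]],"claw":[-0.65,-0.65,-0.65,-0.65,-0.65,-0.65,-0.65,-0.65,-0.65,-0.65]}'
python3 -m jog '{"dp":[[1,0,-1],[1,0,-1],[1,0,-1],[1,0,-1],[1,0,0],[1,0,0],[1,0,0],[1,0,0],[1,0,0],[1,0,0]],"twist":[[0,0,0],[0,0,0],[0,0,0],[0,0,0],[0,0,0],[0,0,0],[0,0,0],[0,0,0],[0,0,0],[0,0,0]],"claw":[-0.65,-0.65,-0.65,-0.65,-0.65,-0.65,-0.65,-0.65,-0.65,-0.65]}'
python3 - <<'E'
from h import *
a=save('top','t5.png');b=save('side','s5.png')
s=arm.observe();print(s['tool_pos'],s['force'],s['clock'])
cv2.imwrite('pics/ab5.png',np.hstack([cv2.resize(a[200:280,300:400],None,fx=4,fy=4,interpolation=2),cv2.resize(b[240:320,265:365],None,fx=4,fy=4,interpolation=2)])[:,:,::-1])
E
python3 chk.py pics/s5.png
```

```text
clock: 11.52
tool_pos: [499.5, 157.1, 109.5]
tcp_rot: [2.432, 1.988, 0.002]
force: [0.3, 0.2, 0.4]
grip_width: 14.8
clock: 12.78
tool_pos: [538.9, 352.9, 186.0]
tcp_rot: [-2.433, -1.987, 0.003]
force: [0.8, 0.1, 0.4]
grip_width: 14.6
[538.59049687 353.60436098 185.53452236] [-0.83843064  0.27065073 -0.21402963] 12.875
[287. 293.] [-99.  80.] [ 0.37 -1.31] 0.03
[300. 318.] [-79.  -1.] [ 0.49 -0.28] 0.0
[289. 320.] [-105.   -2.] [ 0.48 -0.52] 0.01
[291. 328.] [-103.  -26.] [ 0.47 -0.05] 0.02
[297. 335.] [-93. -47.] [ 0.6 -0. ] 0.01
[298. 349.] [-95. -85.] [0.7  0.36] 0.0
[315. 350.] [ -62. -109.] [0.95 0.99] 0.01
[376.5 268.3] [122. 105.] [0.67 0.55] 0.29
[400.3 336. ] [ 124. -102.] [0.54 2.52] 0.04
[398. 347.] [ 123. -100.] [0.36 2.21] 0.32
[287. 365.] [-123. -107.] [0.52 0.28] 0.0
[360. 343.] [  35. -106.] [0.47 1.91] 0.29
tilt,dx,dy,dyaw [-0.005 -0.22   0.234] 0.0017080921446396263 res 0.37
```

View pics/ab5.png

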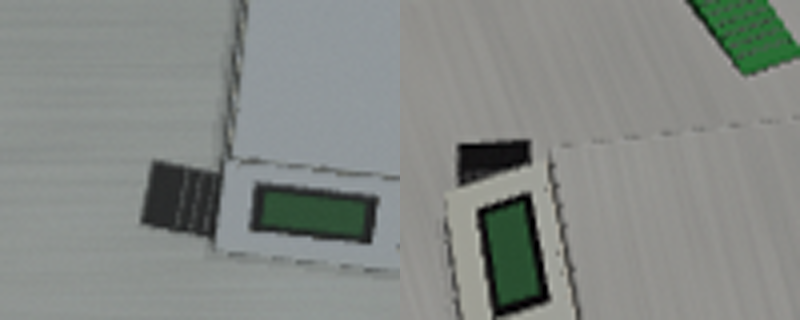

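Run:
```python
from h import *
for c,p,q,st in(('top',(337.75,239.75),(334.5,255.25),(448.15,-56.9)),('side',(297,274.5),(278.75,275.25),(452.04,-62.54))):
    a=toplane(c,p,14.5);b=toplane(c,q,14.5);t=(a+b)/2;d=b-a
    yaw=np.arctan2(d[1],d[0])-np.pi/2  # a far(+x) side, b near
    yaw=np.arctan2(-abs(d[0]),-1) if 0 else np.arctan2(a[1]-b[1],a[0]-b[0])-np.pi/2
    print(c,'width',np.linalg.norm(d[:2]).round(1),'thick',t[:2].round(1),'edge yaw',yaw.round(3))
    for y in(-1.73,-1.768,-1.80):print(y,(R.from_euler('z',-y).apply([st[0]-t[0],st[1]-t[1],0])-[55,0,0])[:2].round(1))
```

```text
top width 44.4 thick [464.3  16.3] edge yaw -1.786
-1.73 [19.8 -4.3]
-1.768 [19.9 -1.5]
-1.8 [19.9  0.9]
side width 45.5 thick [467.7  15.1] edge yaw -1.8
-1.73 [24.1 -3.1]
-1.768 [24.2 -0.1]
-1.8 [24.1  2.4]
```

All the measures agree on a snug fit:
- **Stud position:** 20–24 mm ahead of the wedge's centre in the two cameras.
- **Wedge showing:** about 50 mm outside the base.
- **Scale:** tilt at zero within noise, and slid less than 0.5 mm.
- **Push force:** it rose from 2 N to 9 N.

I'll hand in now.

Run:
```python
from h import *
a=cv2.imread('pics/t0.png',0).astype(int);b=cv2.imread('pics/t5.png',0).astype(int)
for n,(x0,x1,y0,y1) in dict(green=(280,335,165,200),red=(240,285,240,292),jar=(460,505,260,300),spat=(495,535,155,265)).items():print(n,np.abs(a-b)[y0:y1,x0:x1].mean().round(1))
print(arm.finish_job())
```

```text
green 4.2
red 26.3
jar 4.1
spat 4.5
the job is handed in; nothing more can be done
None
```

```bash
python3 -c "
import cv2,numpy as np
for f in('s0','s5'):
    i=cv2.imread('pics/%s.png'%f).astype(int);m=(i[...,2]>110)&(i[...,1]<70)&(i[...,0]<70);m[:,:220]=0;m[:,285:]=0;m[:205]=0;m[245:]=0
    p=np.argwhere(m);print(f,len(p),p.mean(0) if len(p) else '')"
```

```text
s0 374 [227.65775401 251.87967914]
s5 230 [227.5826087 254.4173913]
```

I pushed the black wedge under the stud, thin edge first, until it was snug, then backed the gripper straight off and handed the job in at about 13 s. Nothing was picked up.

**What the last checks showed**
- **Push force:** it rose from about 2 N to 9–10 N over the last 6 mm.
- **Scale:** its tilt went from 0.04 rad to about zero (-0.005, within noise) and stayed there after I let go. It slid less than 0.5 mm.
- **Wedge:** about 50 mm of the thick end still shows outside the base, and the gripper is well clear.

**Where the checks disagreed or fell short**
- **Stud position:** the top camera puts the stud 20 mm ahead of the wedge's centre and the side camera 24 mm. The snug range is 16 to 22 mm, so I relied on the force, the tilt and the 50 mm showing.
- **Feet:** I did not see the feet themselves. That all four carry weight is inferred from the tilt and the force.
- **Bystanders:** the jar, the spatula and the green look-alike match the starting picture. The red look-alike could only be partly checked: fewer of its pixels showed in the last side view and their centre shifted about 2.5 columns. I put that down to the arm or its shadow covering part of it, because the fingers never came near it. The bowl was not compared.

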